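# Lock the long section blade away in its rack

## Robot

A 7-joint arm with a two-finger parallel gripper is mounted at the origin on the work surface. World frame = base frame: x ahead of the robot, y to its left, z up, the work surface at z = 0. Lengths are in m, angles in rad, forces in N, time in s.
With the tool pointing down it reaches from about 0.4 to 0.875 m from the base axis. Payload 19.3 kg.
Tool frame: the origin (TCP) lies where the fingers leave the gripper's body, on its centre line; the fingertips stand 73 mm ahead of it and the grasp point (between the pads) lies 54 mm ahead of it; z points along the fingers, y is the line along which they close (so a half turn about z gives the same grasp; the last joint's range is limited). The gripper opens to 85 mm and grips with 20 to 120 N. Pads are 22 mm wide; open, the fingers measure 114 mm over their backs; the gripper's body (76 mm by 85 mm) begins 54 mm behind the grasp point. The pads swing forward as they close: fully open they stand 13 mm farther back than shut.
Start: joints at [1.276, 0.521, -0.036, 1.599, 0.021, 1.021, -0.113], TCP at [0.139, -0.609, 0.304] pointing down, gripper open.
Joint ranges: [-2.91, 2.91], [-0.3, 2.13], [-1.5, 1.42], [0.17, 2.43], [-1.26, 4.41], [0.16, 1.93], [-2.52, 2.52]. Speed limits (rad/s): [1.89, 1.89, 2.39, 2.39, 3.01, 3.01, 3.01].

## Interface

Orientations are given as a unit quaternion [x, y, z, w].
In Python, from station import observe, grab_frame, sign_off, find_in, landmark_of gives the robot as it stands.
- The arm moves only by the tool send_rows, never from a script. Its argument "series" is a list of rows, each an object of numbers: "dx", "dy", "dz": the shift along the tool's x, y, z scaled (see below); "turn": the turn about the tool's z scaled (see below). In form: [{"dx": .., "dy": .., "dz": .., "turn": ..}, ...]. A call has 1 to 20 rows; each row shifts and turns the commanded pose from where the row before left it, along the tool's axes as they then stand; what a row does not reach is not made up. The controller multiplies each number of a shift by 0.025 m and each number of a turn by 6 degrees. A row lasts 1/12 s, in which the tool goes at most 41.7 mm and 7.16 degrees, less where a joint would pass 70% of its speed; a pose out of reach is approached as far as the arm can. A call with a number of a shift or a turn outside -1 to 1 is refused whole. A call with a gripper value outside its range is refused whole. "fingers" is the opening, from -1 (shut) to 1 (fully open), set as the call begins (left out, the last holds). The fingers move at their own pace and stop on an object; the grip force is fixed at half the most. Time passes only in rows, so rows that do not move let the fingers close. It gives the time, the measured TCP pose, the force, the opening and the grip force at its end, in the units of the state.
- observe(): the state, without advancing time (a new reading comes with each control period).
- grab_frame(name): name is "scene" or "top" or "wrist"; returns a dict with "color" (480x640x3 uint8, red, green, blue), "z_map" (480x640 float32, m along the optical axis (not along the pixel's ray), 0 where there is no reading), "K" (3x3 intrinsics, pixels), "k1" (the pictures are not rectified: a ray, as slopes to the right and down, at radius r is drawn at 1 + k1 r^2 times it, then the intrinsics apply), "camera_from_world" (4x4, takes a point from world to camera coordinates). Camera axes: x right, y down, z forward; pixel columns grow to the right and rows downward; lengths in m; the calibration is good to about 2 mm. A picture is of the moment at which its call begins.
- sign_off(): hands the job in; it is judged then, once.
Trained networks look in a picture, given as the dict that the camera call returned (one of the last four; its "shot" number tells which), for a name from the list of things; names that differ only in an ending like _2 or _b are one class to them, and where a whole thing is asked for, a point or a joint stands for the part that bears it (a point fixed in the world has none). Each returns a list of dicts, best first, with "score" (0 to 1); they miss things now and then, are a little off and sometimes report something else, mostly with a low value. They report only what shows in the picture. A call takes as long as a camera call. They do not tell look-alikes from the thing itself.
- find_in(picture, thing): "point" ([x, y, z] in m, in the coordinates of the camera as it stood for that picture, good to about 4 mm: the middle of the surface that is visible of it).
- landmark_of(picture, thing): "point" ([x, y, z] in m, in the coordinates of the camera as it stood for that picture, good to about 4 mm: a listed point, or the origin of a listed thing).
The state is a dict: "time_s": time; "joints": joint angles; "dq": joint speeds; "tau": joint torques, N m; "tool_pos": TCP position; "eef_rot": TCP orientation; "wrist_force": force on the tool from outside, world axes, zero at the start; "ft_torque": the same for the moment, N m; "width": finger opening in m; "grip_force": force on a finger pad.
Only numpy, scipy, OpenCV 4.12 (cv2) and the standard library are available. Lean on these libraries where they do the work, as an engineer would, in place of code of your own. Each camera call takes 0.05 s, during which the arm holds its last target. There are 200 camera calls.

## Task

Put the longer of the two section blades away: draw the steel keeper on the white rack right back, take the long blade from its drying stand and slide it edge-down fully home into the rack's slot, close the keeper fully over the end of the blade, and then take the locking pin from its grey block and push it fully into the hole behind the keeper so that it cannot slide back. Leave the short blade in its stand and everything else on the bench where it is.

Things in the scene. Friction and masses are not known exactly. Their poses are not given: they have to be found in the camera images.
- rack: White rack block, fixed, 80 mm (x) by 220 mm (y) by 40 mm high; origin at the centre of its underside, z up, y along its length towards the keeper end. Slot and pin hole in its top (see their points). Beside the keeper, guide rails (x +-36 mm, y -2 to 102 mm, 6 mm wide) stand 12 mm above the top. With the blade home, its handle rests on the top and its origin is 10 mm above the rack's.
- slot_mouth (a point): Centre of the slot's mouth in the rack's top, 40 mm above the bench, at rack x 0, y -35 mm. The slot is 140 mm long (rack y), 7 mm wide, 32 mm deep, with a 2 mm chamfer. The blade goes in either way round. Axes as the rack's.
- pin_hole (a point): Centre of the mouth of the round pin hole in the rack's top, 40 mm above the bench, at rack x 0, y +58 mm: 10 mm wide, 2 mm chamfer, 32 mm deep, blind. The drawn-back keeper covers it; the closed keeper's edge is 8 mm from the hole's axis.
- keeper (a joint): Keeper: steel plate 64 mm (rack x) by 36 mm (rack y), 8 mm thick, underside 2 mm above the rack's top, sliding along rack y with some 2 N of friction; stays where left. 0 = closed (covers rack y 14 to 50 mm and so the end of a stowed long blade); grows in m towards rack +y; 0.036 = right back, clear of the slot. Starts at 0 to 0.010.
- keeper_knob (a point): Centre of the keeper's black knob, 14 mm (rack x) by 16 mm (rack y) by 26 mm high, standing on the plate from 50 to 76 mm above the bench; the point is 63 mm above the bench and at rack y +30 mm when closed. It moves with the keeper. Best pinched across the rack's x.
- blade_long: Long section blade, on edge: steel, 130 mm long (x), 4 mm thick (y), 30 mm high, its lowest 6 mm only 2 mm thick. Black back handle above it: 70 mm long, 14 mm thick, 30 to 58 mm above the edge, centred; the steel sticks out 30 mm past each end. Origin: middle of the bottom edge, z up. 0.14 kg. Starts in its drying stand.
- blade_short: The short section blade: as the long one, with the same handle, but only 90 mm long. It stays in its own drying stand. Which of the two stands on which side varies.
- stand_long: Fixed steel drying stand holding the long blade: base 140 mm (x) by 44 mm (y), 4 mm thick, two pairs of posts (x +-37 mm, 12 mm thick, tops 36 mm above the bench) with a 6.6 mm gap for the blade along x. Origin: centre of underside. The handle rests on the posts, the blade's origin 6 mm above the bench; it lifts straight out.
- stand_short: The same drying stand, holding the short blade.
- pin: Steel locking pin, upright: shaft 8 mm thick, 46 mm long, tip chamfered; above it a round head 14 mm wide, 22 mm high (46 to 68 mm above the tip). Origin: centre of the tip, z up. 0.04 kg. Starts in the grey block's hole, lifts straight out. Home in the rack, its tip is 8 mm above the bench, its head 14 mm above the rack's top.
- pin_block: Fixed grey block, 36 by 36 by 40 mm, with a 10 mm hole 32 mm deep in its top, in which the pin starts (tip 8 mm above the bench). Origin at the centre of its underside.
- jar: Bystander: glass jar, 54 mm wide, 75 mm high; origin under its centre.
- pot: Bystander: small specimen pot, 36 mm wide, 50 mm high; origin under its centre.
- brush: Bystander: brush lying on the bench, its length along its x.
- beaker: Bystander: glass beaker, 70 mm wide, 85 mm high; origin under its centre.
- weight: Bystander: steel weight block, 50 by 50 by 30 mm; origin under its centre.
Things that resemble listed ones, but are neither listed nor needed, are in the scene too. Leave any blue or green look-alike of the blade_long alone.

How it is judged:
On the way, in this order (a step that is already met when the one before it is completed fails the run):
1. The keeper is drawn back by more than 28 mm (value of joint keeper above 0.028 m), for 0.2 s.
2. The long blade is fully home in the rack's slot, edge down (x of blade_long in the frame of rack between -0.004 and 0.004 m and y of blade_long in the frame of rack between -0.044 and -0.026 m and z of blade_long in the frame of rack below 0.014 m and angle between blade_long's own z axis and vertical below 0.1 rad and angle between the x axis of blade_long and the y axis of rack, either way round below 0.07 rad), for 0.2 s.
3. The keeper is closed (within 6 mm) over the seated blade (all of step 2 and value of joint keeper below 0.006 m), for 0.2 s.
4. The pin is fully in the hole behind the closed keeper (horizontal distance between pin and pin_hole below 0.004 m and z of pin in the frame of rack below 0.013 m and angle between pin's own z axis and vertical below 0.12 rad and value of joint keeper below 0.006 m), for 0.2 s.
At the end, for the whole second after the job is handed in: Long blade in the slot: edge within 4 mm of full depth, 4 mm of its middle line, 9 mm of its middle lengthwise, upright and in line (0.1, 0.07 rad); keeper within 6 mm of closed; pin in the rack hole, within 5 mm of full depth, upright (0.12 rad); blade and pin at rest (all of step 2 and all of step 4 and linear speed of each of blade_long, pin below 0.02 m/s); the robot touches nothing.
It fails at once if The short blade is moved by more than 15 mm (distance of blade_short from where it was at the start of the episode above 0.015 m).
It fails at once if A bystander is moved by more than 30 mm (distance of any of jar, pot, brush, beaker, weight from where it was at the start of the episode above 0.03 m).
It also fails if it takes over 72 s, if anything falls off the work surface, if the arm or the gripper's body presses on something with over 40 N, if the wrist force passes 120 N, or if a joint passes its speed limit or range.

## Working session

There is one attempt and no reset: what is moved stays moved. The work goes in short steps, Python scripts to look and compute and a tool call to move; the robot and the scene stay as the last step left them, time stands still between calls to the robot, and variables do not carry over. Pictures are saved under pics/ and viewed, at most 10 in all, crops included, and the job is handed in when it is done.

Besides the shell and the picture viewer there is one more tool, called after "Emit:" by a JSON object that holds its "op" and its "data", one argument or row to a line. send_rows: Moves the arm, as the interface text tells. Shifts and turns lie within -1 to 1; 1 stands for 0.025 m of shift or 6 degrees of turn. Its arguments: {"type":"object","properties":{"series":{"type":"array"},"fingers":{"type":"number"}},"required":["series"]}

```bash
ls; mkdir -p pics; cat > h.py <<'E'
import numpy as np, cv2
from station import observe, grab_frame, sign_off, find_in, landmark_of
def w(pic,p):
    T=np.linalg.inv(pic["camera_from_world"]); return T[:3,:3]@np.array(p)+T[:3,3]
def rays(pic,uv):
    K=pic["K"];uv=np.atleast_2d(np.array(uv,float));d=np.stack([(uv[:,0]-K[0,2])/K[0,0],(uv[:,1]-K[1,2])/K[1,1]],1)
    s=d.copy()
    for _ in range(20): s=d/(1+pic["k1"]*(s**2).sum(1,keepdims=True))
    return np.c_[s,np.ones(len(s))]
def cloud(pic):
    v,u=np.mgrid[:480,:640]; r=rays(pic,np.c_[u.ravel(),v.ravel()])*pic["z_map"].reshape(-1,1)
    T=np.linalg.inv(pic["camera_from_world"]); return (r@T[:3,:3].T+T[:3,3]).reshape(480,640,3)
def proj(pic,P):
    T=pic["camera_from_world"];c=T[:3,:3]@np.array(P)+T[:3,3];s=c[:2]/c[2];s=s*(1+pic["k1"]*(s@s));K=pic["K"]
    return np.array([K[0,0]*s[0]+K[0,2],K[1,1]*s[1]+K[1,2]])
def plane(pic,uv,z):
    T=np.linalg.inv(pic["camera_from_world"]);r=rays(pic,uv)@T[:3,:3].T;o=T[:3,3]
    return o+r*((z-o[2])/r[:,2])[:,None]
def save(pic,n,box=None,k=1):
    im=pic["color"][...,::-1]
    if box: im=im[box[1]:box[3],box[0]:box[2]]
    cv2.imwrite("pics/"+n,cv2.resize(im,None,fx=k,fy=k,interpolation=cv2.INTER_CUBIC))
E
python3 - <<'E'
from h import *
np.set_printoptions(precision=4,suppress=True)
print(observe())
for n in ("top","scene"):
    p=grab_frame(n); save(p,n+"0.png"); print(n,p["K"].ravel(),p["k1"],np.linalg.inv(p["camera_from_world"]))
    for t in "rack slot_mouth pin_hole keeper_knob blade_long blade_short stand_long stand_short pin pin_block jar pot brush beaker weight".split():
        for f in (landmark_of,find_in)[:1]:
            for d in f(p,t)[:3]:
                x=w(p,d["point"]); print(t,round(d["score"],2),x,proj(p,x).round())
E
```

```text
pics
{'time_s': 0.0, 'joints': array([ 1.2758,  0.522 , -0.0363,  1.6   ,  0.0212,  1.0211, -0.1128]), 'dq': array([ 0.0014, -0.0007, -0.0007,  0.0008, -0.0012, -0.0001, -0.0004]), 'tau': array([ -0.0004, -92.7107,   1.9798, -36.9934,   0.0178,   0.008 ,
        -0.    ]), 'tool_pos': array([ 0.1392, -0.609 ,  0.3033]), 'eef_rot': array([ 0.9937,  0.1121, -0.0001, -0.0006]), 'wrist_force': array([-0.2646, -0.4598, -0.052 ]), 'ft_torque': array([ 0.0082, -0.0375, -0.0025]), 'grip_force': 0.0, 'width': 0.08542314805986265}
top [449.955    0.     319.3821   0.     449.955  241.8336   0.       0.
   1.    ] -0.11547519971605308 [[ 0.0218 -0.9852  0.1698  0.3203]
 [-0.9997 -0.0227 -0.0036 -0.0218]
 [ 0.0074 -0.1696 -0.9855  1.0154]
 [ 0.      0.      0.      1.    ]]
rack 0.84 [ 0.5409  0.1909 -0.0045] [227. 221.]
slot_mouth 0.83 [0.5425 0.1552 0.0388] [239. 216.]
pin_hole 0.62 [0.5444 0.2468 0.0433] [198. 214.]
keeper_knob 0.81 [0.5443 0.23   0.0629] [203. 212.]
keeper_knob 0.69 [ 0.5804 -0.0168  0.0069] [316. 205.]
blade_long 0.69 [ 0.5092 -0.2839  0.0076] [432. 238.]
blade_long 0.69 [ 
[... 1360 characters left out ...]
0.5356 -0.416  -0.0039] [224. 186.]
blade_long 0.74 [ 0.3681 -0.3963 -0.0043] [282. 170.]
blade_short 0.8 [ 0.5764 -0.1156  0.0071] [272. 244.]
stand_long 0.96 [ 0.5093 -0.2844 -0.0026] [259. 204.]
stand_long 0.46 [0.5425 0.2272 0.0616] [396. 311.]
stand_short 0.66 [ 0.5769 -0.114  -0.001 ] [273. 248.]
stand_short 0.48 [ 0.5829 -0.0174 -0.0029] [296. 273.]
pin_block 0.85 [ 0.5827 -0.0192 -0.0037] [295. 273.]
jar 0.7 [ 0.7123 -0.3828 -0.0017] [166. 214.]
pot 0.86 [ 0.371   0.1246 -0.0049] [419. 269.]
brush 0.58 [ 0.3666 -0.048  -0.0004] [366. 227.]
beaker 0.55 [ 0.7264  0.3278 -0.0015] [349. 434.]
weight 0.92 [ 0.7101  0.091  -0.0003] [271. 332.]
weight 0.45 [0.5419 0.2412 0.0343] [401. 327.]
```

View pics/top0.png

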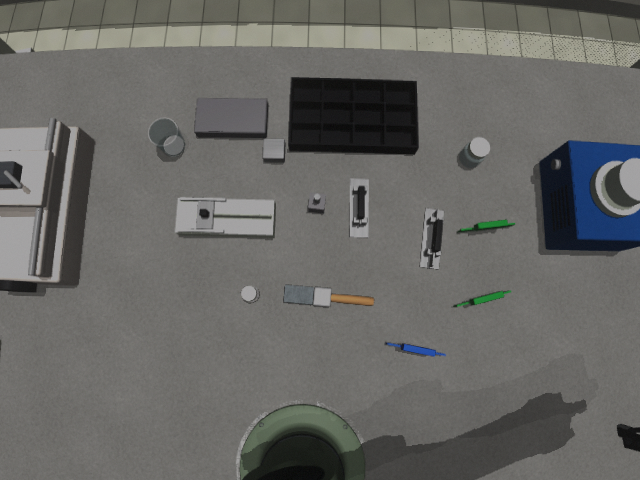

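View pics/scene0.png

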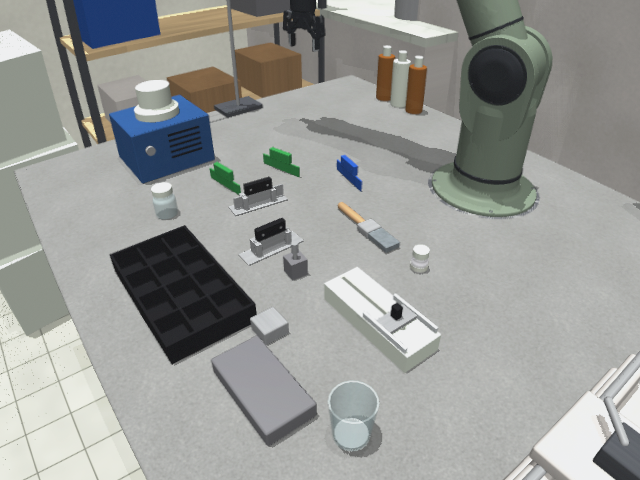

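Top view: two black-handled blades in stands at (432,238) and (359,208). The green pieces at (486,226) and (484,298) and the blue one at (415,349) are look-alikes lying loose. The rack is at (225,217) with its knob at (205,212), and the pin block is at (316,204). I'll confirm which of the two stands holds the longer blade in an enlarged crop.

```bash
python3 - <<'E'
from h import *
np.set_printoptions(precision=4,suppress=True)
p=grab_frame("top"); save(p,"crop1.png",(335,165,455,285),5)
q=grab_frame("wrist"); s=observe()
T=np.linalg.inv(q["camera_from_world"]); print(T,q["K"][0])
from scipy.spatial.transform import Rotation as R
Rt=R.from_quat(s["eef_rot"]).as_matrix(); print("cam in tool",Rt.T@T[:3,:3],Rt.T@(T[:3,3]-s["tool_pos"]))
E
```

```text
[[ 0.2232 -0.9312 -0.2882  0.2132]
 [-0.9748 -0.2134 -0.0654 -0.5916]
 [-0.0006  0.2955 -0.9553  0.3733]
 [ 0.      0.      0.      1.    ]] [357.3292   0.     319.5802]
cam in tool [[ 0.0003 -0.9553 -0.2956]
 [ 1.      0.0005 -0.0005]
 [ 0.0006 -0.2956  0.9553]] [ 0.076  -0.0008 -0.0694]
```

View pics/crop1.png

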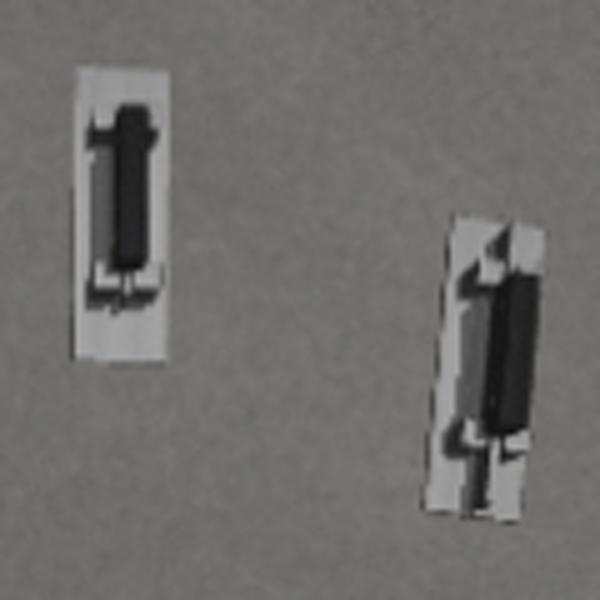

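The crop shows the right-hand stand, top (432,238), with steel and its slot shadow reaching almost to the base end (crop 470,500). On the left blade, top (359,208), the steel barely passes the posts. So the long blade is the one at about (0.509, -0.284). I'm moving to view it from the wrist camera.

Emit:
{"op": "send_rows", "data": {
  "series": [
    {"turn": 1},
    {"turn": 1},
    {"turn": 0.15},
    {"dx": 0.85,"dy": -0.96},
    {"dx": 0.85,"dy": -0.96},
    {"dx": 0.85,"dy": -0.96},
    {"dx": 0.85,"dy": -0.96},
    {"dx": 0.85,"dy": -0.96},
    {"dx": 0.85,"dy": -0.96},
    {"dx": 0.85,"dy": -0.96},
    {"dx": 0.85,"dy": -0.96},
    {"dx": 0.85,"dy": -0.96},
    {"dx": 0.85,"dy": -0.96},
    {"dx": 0.85,"dy": -0.96},
    {"dx": 0.85,"dy": -0.96},
    {"dx": 0.85,"dy": -0.96},
    {"dx": 0.85,"dy": -0.96},
    {"dx": 0.85,"dy": -0.96},
    {"dx": 0.85,"dy": -0.96},
    {"dx": 0.85,"dy": -0.96}
  ],
  "fingers": 1
}}

```text
$.series[0]: bad value
```

```bash
cat >> h.py <<'E'
def comp(pic,lo,hi,zlo,zhi,dark=None,bright=None):
    "points of the cloud in a box, as xy rows; min-area rectangle"
    C=cloud(pic);g=pic["color"].mean(2)
    m=(pic["z_map"]>0)&(C[...,0]>lo[0])&(C[...,0]<hi[0])&(C[...,1]>lo[1])&(C[...,1]<hi[1])&(C[...,2]>zlo)&(C[...,2]<zhi)
    if dark: m&=g<dark
    if bright: m&=g>bright
    P=C[m]; (c,s,a)=cv2.minAreaRect(P[:,:2].astype(np.float32)*1000)
    return len(P),np.median(P[:,2]).round(4),np.array(c).round(1),np.array(s).round(1),round(a,2)
E
python3 - <<'E'
from h import *
np.set_printoptions(precision=4,suppress=True)
s=observe(); print(s["time_s"],s["tool_pos"],s["eef_rot"],s["joints"])
q=grab_frame("wrist"); save(q,"wr1.png")
for t in "blade_long blade_short stand_long stand_short pin pin_block".split():
    for d in landmark_of(q,t)[:2]:
        x=w(q,d["point"]); print(t,round(d["score"],2),x,proj(q,x).round())
p=grab_frame("top")
for n,pic in (("w",q),("t",p)):
    print(n,"long handle",comp(pic,(.44,-.33),(.58,-.24),.052,.075))
    print(n,"pin head",comp(pic,(.55,-.05),(.62,.015),.06,.085))
    print(n,"block",comp(pic,(.55,-.05),(.62,.015),.034,.045))
print("rack top",comp(p,(.45,.05),(.65,.33),.035,.047)); print("rails+plate",comp(p,(.45,.05),(.65,.33),.047,.056))
print("knob",comp(p,(.45,.15),(.65,.3),.068,.085))
E
```

```text
1.7 [ 0.1393 -0.6093  0.3039] [0.9937 0.1121 0.     0.    ] [ 1.2758  0.5213 -0.0363  1.5995  0.0212  1.0211 -0.1128]
w long handle (0, np.float64(nan), array([0., 0.]), array([0., 0.]), 0.0)
w pin head (0, np.float64(nan), array([0., 0.]), array([0., 0.]), 0.0)
w block (0, np.float64(nan), array([0., 0.]), array([0., 0.]), 0.0)
t long handle (229, np.float64(0.0627), array([ 506.1, -283.5]), array([14.8, 67.8]), 82.35)
t pin head (40, np.float64(0.0747), array([582.7, -16.8]), array([14. , 10.9]), 1.58)
t block (213, np.float64(0.0393), array([582.9, -17.4]), array([35.8, 36.8]), 84.41)
rack top (2540, np.float64(0.0394), array([542.7, 188.2]), array([ 81. , 220.6]), 0.42)
rails+plate (632, np.float64(0.0503), array([542.8, 238.9]), array([100.7,  77.4]), 89.69)
knob (50, np.float64(0.0742), array([541.9, 227.1]), array([15. , 15.5]), 89.62)
  return _methods._mean(a, axis=axis, dtype=dtype,
  ret = ret.dtype.type(ret / rcount)
```

View pics/wr1.png

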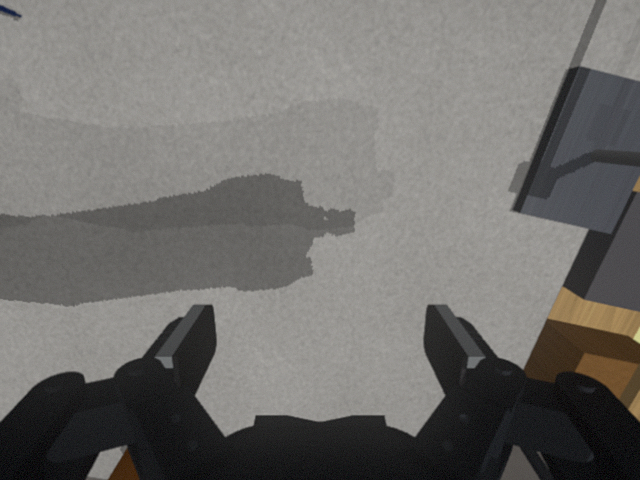

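The wrist picture shows only bare bench, because the move was refused: every row needs all four keys. I'm resending it.

Emit:
{"op": "send_rows", "data": {
  "series": [
    {"dx": 0,"dy": 0,"dz": 0,"turn": 1},
    {"dx": 0,"dy": 0,"dz": 0,"turn": 1},
    {"dx": 0,"dy": 0,"dz": 0,"turn": 0.15},
    {"dx": 0.85,"dy": -0.96,"dz": 0,"turn": 0},
    {"dx": 0.85,"dy": -0.96,"dz": 0,"turn": 0},
    {"dx": 0.85,"dy": -0.96,"dz": 0,"turn": 0},
    {"dx": 0.85,"dy": -0.96,"dz": 0,"turn": 0},
    {"dx": 0.85,"dy": -0.96,"dz": 0,"turn": 0},
    {"dx": 0.85,"dy": -0.96,"dz": 0,"turn": 0},
    {"dx": 0.85,"dy": -0.96,"dz": 0,"turn": 0},
    {"dx": 0.85,"dy": -0.96,"dz": 0,"turn": 0},
    {"dx": 0.85,"dy": -0.96,"dz": 0,"turn": 0},
    {"dx": 0.85,"dy": -0.96,"dz": 0,"turn": 0},
    {"dx": 0.85,"dy": -0.96,"dz": 0,"turn": 0},
    {"dx": 0.85,"dy": -0.96,"dz": 0,"turn": 0},
    {"dx": 0.85,"dy": -0.96,"dz": 0,"turn": 0},
    {"dx": 0.85,"dy": -0.96,"dz": 0,"turn": 0},
    {"dx": 0.85,"dy": -0.96,"dz": 0,"turn": 0},
    {"dx": 0.85,"dy": -0.96,"dz": 0,"turn": 0},
    {"dx": 0.85,"dy": -0.96,"dz": 0,"turn": 0}
  ],
  "fingers": 1
}}

```text
time_s: 3.77
tool_pos: [0.5016, -0.2, 0.3041]
eef_rot: [1.0, 0.001, 0.0, 0.0]
wrist_force: [-0.1, -0.7, -0.5]
width: 0.0854
grip_force: 0.0
```

```bash
cat > m.py <<'E'
from h import *
np.set_printoptions(precision=4,suppress=True)
s=observe(); print(s["time_s"],s["tool_pos"],s["eef_rot"],s["joints"])
q=grab_frame("wrist")
for n,pic in (("w",q),):
    print(n,"long handle",comp(pic,(.44,-.33),(.58,-.24),.052,.075))
    print(n,"pin head",comp(pic,(.55,-.05),(.62,.015),.06,.085))
    print(n,"block",comp(pic,(.55,-.05),(.62,.015),.034,.045))
    print("rack top",comp(pic,(.45,.05),(.65,.33),.035,.047)); print("rails+plate",comp(pic,(.45,.05),(.65,.33),.047,.056))
    print("knob",comp(pic,(.45,.15),(.65,.3),.068,.085))
E
python3 -W ignore m.py
```

```text
3.7667 [ 0.5016 -0.2     0.3041] [1.     0.0014 0.0002 0.0001] [ 0.379   0.389  -0.144   1.82    0.0678  0.9369 -1.3626]
w long handle (1422, np.float64(0.0631), array([ 507.6, -284.2]), array([14.7, 70.3]), 83.65)
w pin head (434, np.float64(0.0748), array([583.6, -17.7]), array([13.2, 14.3]), 0.38)
w block (1556, np.float64(0.0394), array([583.1, -17.7]), array([38. , 35.8]), 85.01)
rack top (1718, np.float64(0.0393), array([543.1,  89.9]), array([26.9, 78.9]), 89.11)
rails+plate (0, np.float64(nan), array([0., 0.]), array([0., 0.]), 0.0)
knob (0, np.float64(nan), array([0., 0.]), array([0., 0.]), 0.0)
```

Emit:
{"op": "send_rows", "data": {
  "series": [
    {"dx": 0.1,"dy": -1,"dz": 0,"turn": 0},
    {"dx": 0.1,"dy": -1,"dz": 0,"turn": 0},
    {"dx": 0.1,"dy": -1,"dz": 0,"turn": 0},
    {"dx": 0.1,"dy": -1,"dz": 0,"turn": 0},
    {"dx": 0.1,"dy": -1,"dz": 0,"turn": 0},
    {"dx": 0.1,"dy": -1,"dz": 0,"turn": 0},
    {"dx": 0.1,"dy": -1,"dz": 0,"turn": 0},
    {"dx": 0.1,"dy": -1,"dz": 0,"turn": 0},
    {"dx": 0.1,"dy": -1,"dz": 0,"turn": 0},
    {"dx": 0.1,"dy": -1,"dz": 0,"turn": 0},
    {"dx": 0.1,"dy": -1,"dz": 0,"turn": 0},
    {"dx": 0.1,"dy": -1,"dz": 0,"turn": 0},
    {"dx": 0.1,"dy": -1,"dz": 0,"turn": 0},
    {"dx": 0.1,"dy": -1,"dz": 0,"turn": 0},
    {"dx": 0.1,"dy": -1,"dz": 0,"turn": 0},
    {"dx": 0.1,"dy": -1,"dz": 0,"turn": 0}
  ]
}}

```text
time_s: 5.15
tool_pos: [0.5409, 0.1998, 0.304]
eef_rot: [1.0, 0.001, 0.0, 0.0]
wrist_force: [0.3, -0.4, 1.1]
width: 0.0855
grip_force: 0.0
```

Emit:
{"op": "send_rows", "data": {
  "series": [
    {"dx": 0,"dy": 0,"dz": 0,"turn": -1},
    {"dx": 0,"dy": 0,"dz": 0,"turn": -1},
    {"dx": 0,"dy": 0,"dz": 0,"turn": -1},
    {"dx": 0,"dy": 0,"dz": 0,"turn": -1},
    {"dx": 0,"dy": 0,"dz": 0,"turn": -1},
    {"dx": 0,"dy": 0,"dz": 0,"turn": -1},
    {"dx": 0,"dy": 0,"dz": 0,"turn": -1},
    {"dx": 0,"dy": 0,"dz": 0,"turn": -1},
    {"dx": 0,"dy": 0,"dz": 0,"turn": -1},
    {"dx": 0,"dy": 0,"dz": 0,"turn": -1},
    {"dx": 0,"dy": 0,"dz": 0,"turn": -1},
    {"dx": 0,"dy": 0,"dz": 0,"turn": -1},
    {"dx": 0,"dy": 0,"dz": 0,"turn": -1},
    {"dx": 0,"dy": 0,"dz": 0,"turn": -1},
    {"dx": 0,"dy": 0,"dz": 0,"turn": -1}
  ]
}}

```text
time_s: 6.4
tool_pos: [0.5409, 0.1985, 0.304]
eef_rot: [0.704, 0.71, 0.0, 0.0]
wrist_force: [-0.1, 0.7, -0.1]
width: 0.0855
grip_force: 0.0
```

```bash
cat >> m.py <<'E'
save(q,"wr_%d.png"%(s["time_s"]*100))
R=np.array([landmark_of(q,t)[0]["point"] if landmark_of(q,t) else [np.nan]*3 for t in ("slot_mouth","pin_hole","keeper_knob")])
print([w(q,r) for r in R])
E
python3 -W ignore m.py; ls pics
```

```text
6.4 [0.5409 0.1985 0.304 ] [0.7044 0.7098 0.0001 0.0001] [-0.015   0.5036 -0.6209  1.7094  0.3327  1.0357 -0.7412]
w long handle (0, np.float64(nan), array([0., 0.]), array([0., 0.]), 0.0)
w pin head (47, np.float64(0.0627), array([582.3, -12.1]), array([12.,  5.]), 9.42)
w block (813, np.float64(0.0392), array([582.9, -17.3]), array([37.8, 36.3]), 85.13)
rack top (13446, np.float64(0.0395), array([543.6, 187.8]), array([221.2,  80.2]), 89.79)
rails+plate (4133, np.float64(0.0501), array([543.9, 238.5]), array([103.9,  78. ]), 89.76)
knob (318, np.float64(0.0753), array([544. , 228.1]), array([13.5, 15.3]), 0.5)
[array([0.5446, 0.1535, 0.0383]), array([0.547 , 0.2512, 0.0381]), array([0.5414, 0.2258, 0.0602])]
crop1.png
scene0.png
top0.png
wr1.png
wr_640.png
```

Emit:
{"op": "send_rows", "data": {
  "series": [
    {"dx": 0.17,"dy": 0.02,"dz": 1,"turn": 0},
    {"dx": 0.17,"dy": 0.02,"dz": 1,"turn": 0},
    {"dx": 0.17,"dy": 0.02,"dz": 1,"turn": 0},
    {"dx": 0.17,"dy": 0.02,"dz": 1,"turn": 0},
    {"dx": 0.17,"dy": 0.02,"dz": 1,"turn": 0},
    {"dx": 0.17,"dy": 0.02,"dz": 1,"turn": 0.07},
    {"dx": 0.17,"dy": 0.02,"dz": 0.6,"turn": 0},
    {"dx": 0,"dy": 0,"dz": 0.4,"turn": 0},
    {"dx": 0,"dy": 0,"dz": 0,"turn": 0}
  ],
  "fingers": -0.3
}}

```text
time_s: 7.5
tool_pos: [0.5438, 0.2283, 0.1275]
eef_rot: [0.71, 0.704, -0.001, -0.0]
wrist_force: [0.4, -0.6, 0.5]
width: 0.0301
grip_force: 0.0
```

Emit:
{"op": "send_rows", "data": {
  "series": [
    {"dx": 0,"dy": 0,"dz": 0,"turn": 0},
    {"dx": 0,"dy": 0,"dz": 0,"turn": 0},
    {"dx": 0,"dy": 0,"dz": 0,"turn": 0},
    {"dx": 0,"dy": 0,"dz": 0,"turn": 0},
    {"dx": 0,"dy": 0,"dz": 0,"turn": 0},
    {"dx": 0,"dy": 0,"dz": 0,"turn": 0}
  ],
  "fingers": -1
}}

```text
time_s: 8.0
tool_pos: [0.5439, 0.2284, 0.13]
eef_rot: [0.71, 0.704, -0.0, -0.0]
wrist_force: [-6.9, 1.3, -2.6]
width: 0.0124
grip_force: 58.7
```

Emit:
{"op": "send_rows", "data": {
  "series": [
    {"dx": 0.2,"dy": 0,"dz": 0,"turn": 0},
    {"dx": 0.2,"dy": 0,"dz": 0,"turn": 0},
    {"dx": 0.2,"dy": 0,"dz": 0,"turn": 0},
    {"dx": 0.2,"dy": 0,"dz": 0,"turn": 0},
    {"dx": 0.2,"dy": 0,"dz": 0,"turn": 0},
    {"dx": 0.04,"dy": 0,"dz": 0,"turn": 0},
    {"dx": 0,"dy": 0,"dz": 0,"turn": 0},
    {"dx": 0,"dy": 0,"dz": 0,"turn": 0},
    {"dx": 0,"dy": 0,"dz": 0,"turn": 0}
  ]
}}

```text
time_s: 8.75
tool_pos: [0.544, 0.2544, 0.13]
eef_rot: [0.71, 0.704, -0.0, -0.0]
wrist_force: [-8.2, 1.4, -1.8]
width: 0.0127
grip_force: 58.9
```

Emit:
{"op": "send_rows", "data": {
  "series": [
    {"dx": 0,"dy": 0,"dz": 0,"turn": 0},
    {"dx": 0,"dy": 0,"dz": 0,"turn": 0},
    {"dx": 0,"dy": 0,"dz": 0,"turn": 0},
    {"dx": 0,"dy": 0,"dz": -0.5,"turn": 0},
    {"dx": 0,"dy": 0,"dz": -1,"turn": 0},
    {"dx": -1,"dy": 0,"dz": -1,"turn": 0},
    {"dx": -1,"dy": 0,"dz": -1,"turn": 0},
    {"dx": -1,"dy": 0,"dz": -1,"turn": 0},
    {"dx": 0,"dy": 0,"dz": -0.5,"turn": 0},
    {"dx": 0,"dy": 0,"dz": 0,"turn": 0}
  ],
  "fingers": -0.3
}}

```text
time_s: 9.58
tool_pos: [0.5453, 0.1782, 0.2579]
eef_rot: [0.711, 0.703, 0.002, 0.001]
wrist_force: [0.9, 0.7, 0.2]
width: 0.0296
grip_force: 0.0
```

```bash
cat >> m.py <<'E'
C=cloud(q);m=(abs(C[...,0]-.5436)<.012)&(C[...,1]>.085)&(C[...,1]<.22)&(C[...,2]<.034)&(q["z_map"]>0)
P=C[m]; print("slot",len(P), P.min(0) if len(P) else '',P.max(0) if len(P) else '')
bins=np.arange(.085,.225,.01)
for z0,z1 in ((.005,.034),):
    for b in bins:
        k=(P[:,1]>b)&(P[:,1]<b+.01)
        if k.sum()>3: print(round(b,3),k.sum(),P[k,0].min().round(4),P[k,0].max().round(4),P[k,2].min().round(3))
E
python3 -W ignore m.py
```

```text
9.5833 [0.5453 0.1782 0.2579] [0.7108 0.7034 0.0021 0.0015] [ 0.0026  0.5497 -0.5969  1.7655  0.3753  0.9368 -0.7608]
w long handle (0, np.float64(nan), array([0., 0.]), array([0., 0.]), 0.0)
w pin head (0, np.float64(nan), array([0., 0.]), array([0., 0.]), 0.0)
w block (485, np.float64(0.039), array([580. ,  -8.6]), array([20.7, 28.5]), 84.98)
rack top (17070, np.float64(0.0394), array([543.7, 187.7]), array([221.2,  80.2]), 89.71)
rails+plate (6374, np.float64(0.05), array([543.8, 238. ]), array([104.4,  78.1]), 89.91)
knob (487, np.float64(0.0753), array([543.8, 253.9]), array([15.6, 13. ]), 89.52)
[array([0.5438, 0.1531, 0.0371]), array([0.5487, 0.2489, 0.0395]), array([0.5401, 0.2519, 0.0628])]
slot 1129 [0.5398 0.0851 0.0054] [0.5472 0.2194 0.034 ]
0.085 69 0.5398 0.5464 0.006
0.095 78 0.5398 0.5465 0.006
0.105 81 0.5399 0.5466 0.006
0.115 78 0.5399 0.5467 0.006
0.125 78 0.54 0.5468 0.006
0.135 80 0.5401 0.5469 0.005
0.145 79 0.5403 0.547 0.005
0.155 82 0.5401 0.5471 0.006
0.165 92 0.5401 0.5471 0.006
0.175 97 0.5401 0.5472 0.006
0.185 96 0.5402 0.5472 0.006
0.195 86 0.5402 0.5466 0.005
0.205 92 0.5403 0.5467 0.005
0.215 41 0.5405 0.5467 0.006
```

Emit:
{"op": "send_rows", "data": {
  "series": [
    {"dx": 0,"dy": 0,"dz": 0,"turn": 1},
    {"dx": 0,"dy": 0,"dz": 0,"turn": 1},
    {"dx": 0,"dy": 0,"dz": 0,"turn": 1},
    {"dx": 0,"dy": 0,"dz": 0,"turn": 1},
    {"dx": 0,"dy": 0,"dz": 0,"turn": 1},
    {"dx": 0,"dy": 0,"dz": 0,"turn": 1},
    {"dx": 0,"dy": 0,"dz": 0,"turn": 1},
    {"dx": 0,"dy": 0,"dz": 0,"turn": 1},
    {"dx": 0,"dy": 0,"dz": 0,"turn": 1},
    {"dx": 0,"dy": 0,"dz": 0,"turn": 1},
    {"dx": 0,"dy": 0,"dz": 0,"turn": 1},
    {"dx": 0,"dy": 0,"dz": 0,"turn": 1},
    {"dx": 0,"dy": 0,"dz": 0,"turn": 1},
    {"dx": 0,"dy": 0,"dz": 0,"turn": 1},
    {"dx": 0,"dy": 0,"dz": 0,"turn": 1},
    {"dx": 0,"dy": 0,"dz": 0,"turn": 1}
  ],
  "fingers": -0.1
}}

```text
time_s: 11.27
tool_pos: [0.5438, 0.1797, 0.2533]
eef_rot: [0.998, -0.058, -0.0, 0.0]
wrist_force: [-0.8, 0.5, -0.5]
width: 0.0381
grip_force: 0.0
```

Emit:
{"op": "send_rows", "data": {
  "series": [
    {"dx": 0.03,"dy": 0.97,"dz": 0,"turn": 0},
    {"dx": 0.03,"dy": 0.97,"dz": 0,"turn": 0},
    {"dx": 0.03,"dy": 0.97,"dz": 0,"turn": 0},
    {"dx": 0.03,"dy": 0.97,"dz": 0,"turn": 0},
    {"dx": 0.03,"dy": 0.97,"dz": 0,"turn": 0},
    {"dx": 0.03,"dy": 0.97,"dz": 0,"turn": 0},
    {"dx": 0.03,"dy": 0.97,"dz": 0,"turn": 0},
    {"dx": 0.03,"dy": 0.97,"dz": 0,"turn": 0},
    {"dx": 0.03,"dy": 0.97,"dz": 0,"turn": 0},
    {"dx": 0.03,"dy": 0.97,"dz": 0,"turn": 0},
    {"dx": 0.03,"dy": 0.97,"dz": 0,"turn": 0},
    {"dx": 0.03,"dy": 0.97,"dz": 0,"turn": 0},
    {"dx": 0.03,"dy": 0.97,"dz": 0,"turn": 0},
    {"dx": 0.03,"dy": 0.97,"dz": 0,"turn": 0},
    {"dx": 0.03,"dy": 0.97,"dz": 0,"turn": 0},
    {"dx": 0.03,"dy": 0.97,"dz": 0,"turn": 0},
    {"dx": 0.03,"dy": 0.97,"dz": 0,"turn": 0},
    {"dx": 0.03,"dy": 0.97,"dz": 0,"turn": 0},
    {"dx": 0.03,"dy": 0.97,"dz": 0,"turn": 0},
    {"dx": 0,"dy": 0,"dz": 0,"turn": 0}
  ]
}}

```text
time_s: 12.93
tool_pos: [0.5053, -0.2845, 0.2532]
eef_rot: [0.998, -0.058, -0.001, 0.001]
wrist_force: [-0.7, -1.0, -0.3]
width: 0.0384
grip_force: 0.0
```

```bash
cat > g.py <<'E'
from h import *
np.set_printoptions(precision=4,suppress=True)
s=observe(); e=s["eef_rot"];print(s["time_s"],s["tool_pos"],"yaw",np.degrees(2*np.arctan2(e[1],e[0])),s["joints"][6])
q=grab_frame("wrist");save(q,"wr_%d.png"%(s["time_s"]*100))
print("handle",comp(q,(.45,-.33),(.57,-.24),.057,.075))
C=cloud(q);m=(C[...,2]>.018)&(C[...,2]<.055)&(C[...,0]>.42)&(C[...,0]<.6)&(C[...,1]>-.32)&(C[...,1]<-.25);
P=C[m&(C[...,2]<.0375)&(C[...,2]>.0335)];print("z~36: blade back+posts",P.min(0),P.max(0),cv2.minAreaRect((P[:,:2]*1000).astype(np.float32)))
E
python3 g.py
```

```text
12.9333 [ 0.5053 -0.2845  0.2532] yaw -6.6859112858312555 -1.340831966673167
handle (1642, np.float64(0.0633), array([ 508. , -284.5]), array([13.6, 69.9]), 83.79)
z~36: blade back+posts [ 0.443  -0.3047  0.0335] [ 0.572  -0.2653  0.0374] ((507.4931640625, -284.68988037109375), (30.389631271362305, 129.54046630859375), 83.7566909790039)
```

Emit:
{"op": "send_rows", "data": {
  "series": [
    {"dx": 0.1,"dy": 0,"dz": 1,"turn": -0.08},
    {"dx": 0,"dy": 0,"dz": 1,"turn": 0},
    {"dx": 0,"dy": 0,"dz": 1,"turn": 0},
    {"dx": 0,"dy": 0,"dz": 1,"turn": 0},
    {"dx": 0,"dy": 0,"dz": 0.8,"turn": 0},
    {"dx": 0,"dy": 0,"dz": 0.5,"turn": 0},
    {"dx": 0,"dy": 0,"dz": 0.2,"turn": 0},
    {"dx": 0,"dy": 0,"dz": 0,"turn": 0}
  ]
}}

```text
time_s: 13.65
tool_pos: [0.5089, -0.2796, 0.1156]
eef_rot: [0.999, -0.052, -0.001, -0.0]
wrist_force: [-0.5, 0.2, -0.2]
width: 0.0383
grip_force: 0.0
```

Emit:
{"op": "send_rows", "data": {
  "series": [
    {"dx": 0,"dy": 0,"dz": 0,"turn": 0},
    {"dx": 0,"dy": 0,"dz": 0,"turn": 0},
    {"dx": 0,"dy": 0,"dz": 0,"turn": 0},
    {"dx": 0,"dy": 0,"dz": 0,"turn": 0},
    {"dx": 0,"dy": 0,"dz": 0,"turn": 0},
    {"dx": 0,"dy": 0,"dz": 0,"turn": 0},
    {"dx": 0,"dy": 0,"dz": 0,"turn": 0}
  ],
  "fingers": -1
}}

```text
time_s: 14.23
tool_pos: [0.5093, -0.2826, 0.1182]
eef_rot: [0.999, -0.053, 0.001, 0.002]
wrist_force: [-1.6, -10.3, 3.9]
width: 0.0132
grip_force: 58.3
```

Emit:
{"op": "send_rows", "data": {
  "series": [
    {"dx": 0,"dy": 0,"dz": -0.4,"turn": 0},
    {"dx": 0,"dy": 0,"dz": -0.6,"turn": 0},
    {"dx": 0,"dy": 0,"dz": -0.8,"turn": 0},
    {"dx": 0,"dy": 0,"dz": -1,"turn": 0},
    {"dx": 0,"dy": 0,"dz": -1,"turn": 0},
    {"dx": 0,"dy": 0,"dz": -1,"turn": 0},
    {"dx": 0,"dy": 0,"dz": -0.8,"turn": 0},
    {"dx": 0,"dy": 0,"dz": 0,"turn": 0}
  ]
}}

```text
time_s: 14.9
tool_pos: [0.5102, -0.2811, 0.2615]
eef_rot: [0.999, -0.052, 0.003, 0.001]
wrist_force: [0.6, -0.9, -2.1]
width: 0.0123
grip_force: 60.6
```

```bash
cat > b.py <<'E'
from h import *
np.set_printoptions(precision=4,suppress=True)
s=observe(); e=s["eef_rot"];y=2*np.arctan2(e[1],e[0]);t=s["tool_pos"];print(s["time_s"],t,"yaw",np.degrees(y),"q7",s["joints"][6],"w",s["width"],s["wrist_force"])
q=grab_frame("wrist");save(q,"wr_%d.png"%(s["time_s"]*100))
C=cloud(q).reshape(-1,3)-t
X=np.array([np.cos(y),np.sin(y),0]);Y=np.array([np.sin(y),-np.cos(y),0])
D=np.c_[C@X,C@Y,-C[:,2]]
print("held: steel back strip in tool frame")
# steel sticking out: forward end in view
m=(D[:,0]>.0)&(D[:,0]<.09)&(abs(D[:,1])<.02)&(D[:,2]>.06)&(D[:,2]<.13)
P=D[m]
for a in np.arange(0,.09,.01):
    k=(P[:,0]>a)&(P[:,0]<=a+.01)
    if k.sum()>3: print(a.round(3),k.sum(),"y",P[k,1].min(),P[k,1].max(),"z",P[k,2].min(),P[k,2].max())
print("xmax",P[:,0].max() if len(P) else None)
E
python3 b.py
```

```text
14.9 [ 0.5102 -0.2811  0.2615] yaw -5.981892233778014 q7 -1.33728950440917 w 0.012330348159174024 [ 0.6144 -0.8591 -2.1023]
held: steel back strip in tool frame
0.0 205 y -0.019978996949400658 0.018924720988223412 z 0.060006392571689215 0.06788226312304091
0.01 265 y -0.013781280453221113 0.011957680620505656 z 0.06001101678981258 0.06992647087357223
0.02 10 y 0.00659513326784646 0.006707123650882002 z 0.0653280015969036 0.06764824295940497
0.03 612 y -0.007672150088505615 0.0067508357666588685 z 0.0600158961223127 0.09069396962690299
0.04 227 y -0.0019565191679304975 0.0020630943282218743 z 0.08152620577771155 0.08721311737794782
0.05 239 y -0.0019376262334279716 0.0019485474427342903 z 0.08156545526844788 0.08443440979050745
0.06 135 y -0.0019243834281105943 0.002280940429792355 z 0.0816415466521224 0.10692943685911441
xmax 0.06435259712626727
```

Emit:
{"op": "send_rows", "data": {
  "series": [
    {"dx": -0.03,"dy": -0.5,"dz": 0,"turn": 0},
    {"dx": -0.03,"dy": -0.96,"dz": 0,"turn": 0},
    {"dx": -0.03,"dy": -0.96,"dz": 0,"turn": 0},
    {"dx": -0.03,"dy": -0.96,"dz": 0,"turn": 0},
    {"dx": -0.03,"dy": -0.96,"dz": 0,"turn": 0},
    {"dx": -0.03,"dy": -0.96,"dz": 0,"turn": 0},
    {"dx": -0.03,"dy": -0.96,"dz": 0,"turn": 0},
    {"dx": -0.03,"dy": -0.96,"dz": 0,"turn": 0},
    {"dx": -0.03,"dy": -0.96,"dz": 0,"turn": 0},
    {"dx": -0.03,"dy": -0.96,"dz": 0,"turn": 0},
    {"dx": -0.03,"dy": -0.96,"dz": 0,"turn": 0},
    {"dx": -0.03,"dy": -0.96,"dz": 0,"turn": 0},
    {"dx": -0.03,"dy": -0.96,"dz": 0,"turn": 0},
    {"dx": -0.03,"dy": -0.96,"dz": 0,"turn": 0},
    {"dx": -0.03,"dy": -0.96,"dz": 0,"turn": 0},
    {"dx": -0.03,"dy": -0.96,"dz": 0,"turn": 0},
    {"dx": -0.03,"dy": -0.96,"dz": 0,"turn": 0},
    {"dx": -0.03,"dy": -0.96,"dz": 0,"turn": 0},
    {"dx": 0,"dy": -0.5,"dz": 0,"turn": 0}
  ]
}}

```text
time_s: 16.53
tool_pos: [0.5395, 0.1551, 0.2557]
eef_rot: [0.999, -0.051, -0.001, -0.0]
wrist_force: [-0.1, 0.6, -1.2]
width: 0.0125
grip_force: 60.6
```

Emit:
{"op": "send_rows", "data": {
  "series": [
    {"dx": 0,"dy": 0,"dz": 0,"turn": -1},
    {"dx": 0,"dy": 0,"dz": 0,"turn": -1},
    {"dx": 0,"dy": 0,"dz": 0,"turn": -1},
    {"dx": 0,"dy": 0,"dz": 0,"turn": -1},
    {"dx": 0,"dy": 0,"dz": 0,"turn": -1},
    {"dx": 0,"dy": 0,"dz": 0,"turn": -1},
    {"dx": 0,"dy": 0,"dz": 0,"turn": -1},
    {"dx": 0,"dy": 0,"dz": 0,"turn": -1},
    {"dx": 0,"dy": 0,"dz": 0,"turn": -1},
    {"dx": 0,"dy": 0,"dz": 0,"turn": -1},
    {"dx": 0,"dy": 0,"dz": 0,"turn": -1},
    {"dx": 0,"dy": 0,"dz": 0,"turn": -1},
    {"dx": 0,"dy": 0,"dz": 0,"turn": -1},
    {"dx": 0,"dy": 0,"dz": 0,"turn": -1},
    {"dx": 0,"dy": 0,"dz": 0,"turn": -1},
    {"dx": 0,"dy": 0,"dz": 0,"turn": -0.95},
    {"dx": 0,"dy": 0,"dz": 0,"turn": 0},
    {"dx": 0,"dy": 0,"dz": 0,"turn": 0}
  ]
}}

```text
time_s: 18.03
tool_pos: [0.5402, 0.1513, 0.2559]
eef_rot: [0.71, 0.704, -0.0, -0.0]
wrist_force: [-0.6, 0.4, -1.7]
width: 0.0126
grip_force: 60.5
```

```bash
python3 b.py; for i in 1 2 3; do python3 -c "
from h import *
grab_frame('top');s=observe();e=s['eef_rot'];print(s['time_s'],s['tool_pos'],np.degrees(2*np.arctan2(e[1],e[0])),e)"; done
```

```text
18.0333 [0.5402 0.1513 0.2559] yaw 89.54037217275624 q7 -0.7153670149188845 w 0.012592961382236601 [-0.5506  0.4111 -1.6673]
held: steel back strip in tool frame
0.0 215 y -0.019436616000163106 0.0199242176752916 z 0.06000873486299799 0.06812846632254743
0.01 282 y -0.012564810412072738 0.013231984303829002 z 0.060010480636073976 0.07043666809312016
0.03 621 y -0.006489758736302422 0.00786370322488855 z 0.06005257950463924 0.0954854589964666
0.04 228 y -0.0008308758413446909 0.003256692959537923 z 0.0818225711240709 0.09231455938068733
0.05 229 y -0.0008122391848288757 0.0031505392986417077 z 0.08150532344191713 0.08906427368669839
0.06 144 y -0.0008152467799853368 0.0033269433062113425 z 0.0817369076113422 0.1063213526047844
xmax 0.06452729713759174
18.1333 [0.54033613 0.15152176 0.25614358] 89.53958352990398 [ 7.09942124e-01  7.04259982e-01 -2.17265691e-04 -1.07655536e-04]
18.1833 [0.54037595 0.15160687 0.2562534 ] 89.5840764512216 [ 7.09668638e-01  7.04535595e-01 -1.39888398e-04 -2.56076924e-05]
18.2333 [0.54041358 0.15164776 0.25630652] 89.62036636158086 [ 7.09445487e-01  7.04760307e-01 -1.05177773e-04  1.50587340e-05]
```

Emit:
{"op": "send_rows", "data": {
  "series": [
    {"dx": 0.06,"dy": 0.08,"dz": 0.7,"turn": -0.03},
    {"dx": 0,"dy": 0,"dz": 1,"turn": 0},
    {"dx": 0,"dy": 0,"dz": 1,"turn": 0},
    {"dx": 0,"dy": 0,"dz": 0.6,"turn": 0},
    {"dx": 0,"dy": 0,"dz": 0.2,"turn": 0},
    {"dx": 0,"dy": 0,"dz": 0,"turn": 0},
    {"dx": 0,"dy": 0,"dz": 0,"turn": 0},
    {"dx": 0,"dy": 0,"dz": 0,"turn": 0}
  ]
}}

```text
time_s: 18.9
tool_pos: [0.543, 0.1534, 0.1701]
eef_rot: [0.708, 0.706, 0.001, 0.0]
wrist_force: [-0.3, 0.0, -1.5]
width: 0.0126
grip_force: 60.4
```

```bash
cat >> b.py <<'E'
C=cloud(q); print("rails+plate",comp(q,(.45,.15),(.65,.33),.047,.056),"rack",comp(q,(.45,.05),(.65,.33),.035,.043))
k=C[(abs(C[...,0]-.5436)<.01)&(C[...,1]>.205)&(C[...,1]<.225)&(C[...,2]<.034)&(C[...,2]>0)]
if len(k): print("slot end",len(k),k.min(0),k.max(0))
P=C[(abs(C[...,0]-.5436)<.01)&(C[...,2]>t[2]-.086)&(C[...,2]<t[2]-.079)&(C[...,1]>t[1]+.037)&(C[...,1]<t[1]+.07)]
print("blade steel world",P[:,0].min(),P[:,0].max(),P[:,1].max(),P[:,2].max())
E
python3 b.py | grep -v ^0
```

```text
18.9 [0.543  0.1534 0.1701] yaw 89.89709206057462 q7 -0.791061525852056 w 0.012625635878058096 [-0.256   0.0371 -1.5112]
held: steel back strip in tool frame
xmax 0.08999514717524337
rails+plate (14802, np.float64(0.0499), array([543.9, 236.6]), array([101.3,  78.3]), 89.77) rack (25347, np.float64(0.0395), array([543.7, 196.8]), array([187.6,  80.2]), 89.85)
slot end 206 [0.5403 0.2051 0.0057] [0.5474 0.222  0.031 ]
blade steel world 0.542458291452834 0.5464138892937422 0.2178714129154522 0.08891293954436022
```

Emit:
{"op": "send_rows", "data": {
  "series": [
    {"dx": 0,"dy": -0.02,"dz": 0.3,"turn": 0},
    {"dx": 0,"dy": 0,"dz": 0.3,"turn": 0},
    {"dx": 0,"dy": 0,"dz": 0.25,"turn": 0},
    {"dx": 0,"dy": 0,"dz": 0.25,"turn": 0},
    {"dx": 0,"dy": 0,"dz": 0.25,"turn": 0},
    {"dx": 0,"dy": 0,"dz": 0.25,"turn": 0},
    {"dx": 0,"dy": 0,"dz": 0,"turn": 0},
    {"dx": 0,"dy": 0,"dz": 0,"turn": 0}
  ]
}}

```text
time_s: 19.62
tool_pos: [0.5419, 0.1532, 0.1285]
eef_rot: [0.708, 0.707, -0.0, -0.0]
wrist_force: [-0.1, 0.3, -0.8]
width: 0.0126
grip_force: 60.4
```

Emit:
{"op": "send_rows", "data": {
  "series": [
    {"dx": 0,"dy": 0,"dz": 0.1,"turn": 0},
    {"dx": 0,"dy": 0,"dz": 0.1,"turn": 0},
    {"dx": 0,"dy": 0,"dz": 0.1,"turn": 0},
    {"dx": 0,"dy": 0,"dz": 0.02,"turn": 0},
    {"dx": 0,"dy": 0,"dz": 0,"turn": 0},
    {"dx": 0,"dy": 0,"dz": 0,"turn": 0}
  ]
}}

```text
time_s: 20.12
tool_pos: [0.5426, 0.1532, 0.1221]
eef_rot: [0.708, 0.706, 0.001, 0.001]
wrist_force: [-2.6, -3.1, 20.3]
width: 0.0123
grip_force: 63.8
```

Emit:
{"op": "send_rows", "data": {
  "series": [
    {"dx": 0,"dy": 0,"dz": 0,"turn": 0},
    {"dx": 0,"dy": 0,"dz": 0,"turn": 0},
    {"dx": 0,"dy": 0,"dz": 0,"turn": 0},
    {"dx": 0,"dy": 0,"dz": 0,"turn": 0},
    {"dx": 0,"dy": 0,"dz": -0.4,"turn": 0},
    {"dx": 0,"dy": 0,"dz": -1,"turn": 0},
    {"dx": 0,"dy": 0,"dz": -1,"turn": 0},
    {"dx": 0,"dy": 0,"dz": -1,"turn": 0},
    {"dx": 1,"dy": 0,"dz": -1,"turn": 0},
    {"dx": 1,"dy": 0.02,"dz": 0,"turn": 0},
    {"dx": 1,"dy": 0,"dz": 0,"turn": 0},
    {"dx": 1,"dy": 0,"dz": 0,"turn": 0},
    {"dx": 0,"dy": 0,"dz": 0,"turn": 0}
  ],
  "fingers": -0.3
}}

```text
time_s: 21.2
tool_pos: [0.5415, 0.2583, 0.232]
eef_rot: [0.706, 0.708, 0.001, -0.001]
wrist_force: [0.0, 1.1, -0.1]
width: 0.0302
grip_force: 0.0
```

```bash
cat > k.py <<'E'
from h import *
np.set_printoptions(precision=4,suppress=True)
s=observe(); e=s["eef_rot"];print(s["time_s"],s["tool_pos"],"yaw",np.degrees(2*np.arctan2(e[1],e[0])),s["wrist_force"])
q=grab_frame("wrist");save(q,"wr_%d.png"%(s["time_s"]*100))
p=grab_frame("top")
for n,c in (("w",q),("t",p)):
    print(n,"knob",comp(c,(.50,.19),(.59,.3),.070,.085)); print(n,"handle",comp(c,(.52,.10),(.57,.2),.060,.075)); print(n,"plate",comp(c,(.517,.15),(.571,.3),.047,.0535))
    print(n,"pin head",comp(c,(.53,.2),(.56,.29),.0505,.062))
E
python3 -W ignore k.py
```

```text
21.2 [0.5415 0.2583 0.232 ] yaw 90.19885425292264 [ 0.0276  1.1209 -0.0535]
w knob (468, np.float64(0.0753), array([544.3, 254.3]), array([13.5, 15.9]), 0.03)
w handle (1426, np.float64(0.0672), array([543.3, 153.6]), array([69.4, 13.7]), 89.96)
w plate (2911, np.float64(0.0494), array([544. , 229.7]), array([89.1, 54. ]), 90.0)
w pin head (155, np.float64(0.0524), array([545. , 256.1]), array([34.2, 28.9]), 89.47)
t knob (0, np.float64(nan), array([0., 0.]), array([0., 0.]), 0.0)
t handle (0, np.float64(nan), array([0., 0.]), array([0., 0.]), 0.0)
t plate (0, np.float64(nan), array([0., 0.]), array([0., 0.]), 0.0)
t pin head (0, np.float64(nan), array([0., 0.]), array([0., 0.]), 0.0)
```

Emit:
{"op": "send_rows", "data": {
  "series": [
    {"dx": -0.16,"dy": 0.1,"dz": 1,"turn": 0},
    {"dx": 0,"dy": 0,"dz": 1,"turn": 0},
    {"dx": 0,"dy": 0,"dz": 1,"turn": 0},
    {"dx": 0,"dy": 0,"dz": 0.7,"turn": 0},
    {"dx": 0,"dy": 0,"dz": 0.35,"turn": 0},
    {"dx": 0,"dy": 0,"dz": 0,"turn": 0},
    {"dx": 0,"dy": 0,"dz": 0,"turn": 0}
  ]
}}

```text
time_s: 21.88
tool_pos: [0.5454, 0.2488, 0.1303]
eef_rot: [0.708, 0.706, 0.0, 0.0]
wrist_force: [-0.2, -0.2, -0.2]
width: 0.0299
grip_force: 0.0
```

Emit:
{"op": "send_rows", "data": {
  "series": [
    {"dx": 0,"dy": 0,"dz": 0,"turn": 0},
    {"dx": 0,"dy": 0,"dz": 0,"turn": 0},
    {"dx": 0,"dy": 0,"dz": 0,"turn": 0},
    {"dx": 0,"dy": 0,"dz": 0,"turn": 0},
    {"dx": 0,"dy": 0,"dz": 0,"turn": 0},
    {"dx": 0,"dy": 0,"dz": 0,"turn": 0}
  ],
  "fingers": -1
}}

```text
time_s: 22.38
tool_pos: [0.5441, 0.2493, 0.1311]
eef_rot: [0.707, 0.707, -0.001, -0.0]
wrist_force: [-13.0, -3.5, 15.4]
width: 0.0122
grip_force: 58.8
```

Emit:
{"op": "send_rows", "data": {
  "series": [
    {"dx": -0.25,"dy": 0,"dz": 0,"turn": 0},
    {"dx": -0.25,"dy": 0,"dz": 0,"turn": 0},
    {"dx": -0.25,"dy": 0,"dz": 0,"turn": 0},
    {"dx": -0.25,"dy": 0,"dz": 0,"turn": 0},
    {"dx": -0.25,"dy": 0,"dz": 0,"turn": 0},
    {"dx": -0.15,"dy": 0,"dz": 0,"turn": 0},
    {"dx": -0.05,"dy": 0,"dz": 0,"turn": 0},
    {"dx": 0,"dy": 0,"dz": 0,"turn": 0},
    {"dx": 0,"dy": 0,"dz": 0,"turn": 0},
    {"dx": 0,"dy": 0,"dz": 0,"turn": 0}
  ]
}}

```text
time_s: 23.22
tool_pos: [0.544, 0.2132, 0.1311]
eef_rot: [0.707, 0.707, -0.001, -0.0]
wrist_force: [-14.7, -1.6, 15.9]
width: 0.0127
grip_force: 59.8
```

Closed by 36 mm. I'll release the knob, rise, and measure again.

Emit:
{"op": "send_rows", "data": {
  "series": [
    {"dx": 0,"dy": 0,"dz": 0,"turn": 0},
    {"dx": 0,"dy": 0,"dz": 0,"turn": 0},
    {"dx": 0,"dy": 0,"dz": 0,"turn": 0},
    {"dx": 0,"dy": 0,"dz": 0,"turn": 0},
    {"dx": 0,"dy": 0,"dz": -0.5,"turn": 0},
    {"dx": 0,"dy": 0,"dz": -1,"turn": 0},
    {"dx": 0,"dy": 0,"dz": -1,"turn": 0},
    {"dx": 0,"dy": 0,"dz": -1,"turn": 0},
    {"dx": 0,"dy": 0,"dz": -1,"turn": 0},
    {"dx": 0,"dy": 0,"dz": -0.5,"turn": 0},
    {"dx": 0,"dy": 0,"dz": 0,"turn": 0},
    {"dx": 0,"dy": 0,"dz": 0,"turn": 0}
  ],
  "fingers": -0.3
}}

```text
time_s: 24.22
tool_pos: [0.5452, 0.2128, 0.2553]
eef_rot: [0.708, 0.707, 0.0, 0.0]
wrist_force: [-0.3, 0.1, -0.5]
width: 0.0299
grip_force: 0.0
```

```bash
cat >> k.py <<'E'
C=cloud(q);P=C[(abs(C[...,0]-.5437)<.012)&(abs(C[...,1]-.2458)<.012)&(C[...,2]<.036)&(C[...,2]>0)]
if len(P): print("hole",len(P),P.min(0),P.max(0),(P.min(0)+P.max(0))/2)
# hole by image: dark disc on white top, ring at z=.04
u=proj(q,[.5437,.2458,.04]);print("hole px",u)
g=cv2.cvtColor(q["color"],cv2.COLOR_RGB2GRAY);a,b=int(u[0]),int(u[1])
if 30<b<440: save(q,"hole_%d.png"%(s["time_s"]*100),(a-40,b-40,a+40,b+40),7)
for d in landmark_of(q,"pin_hole")[:1]: print(w(q,d["point"]),d["score"])
E
python3 -W ignore k.py
```

```text
24.2167 [0.5452 0.2128 0.2553] yaw 89.90440673917223 [-0.3152  0.0658 -0.5045]
w knob (411, np.float64(0.0752), array([543.9, 218.1]), array([15.8, 13.2]), 89.99)
w handle (1405, np.float64(0.0673), array([543.2, 153.1]), array([70.1, 13.7]), 89.42)
w plate (2536, np.float64(0.0495), array([544. , 212.1]), array([53.9, 52.1]), 0.0)
w pin head (127, np.float64(0.0512), array([544.7, 219.9]), array([29.8, 32.7]), 2.38)
t knob (0, np.float64(nan), array([0., 0.]), array([0., 0.]), 0.0)
t handle (0, np.float64(nan), array([0., 0.]), array([0., 0.]), 0.0)
t plate (0, np.float64(nan), array([0., 0.]), array([0., 0.]), 0.0)
t pin head (0, np.float64(nan), array([0., 0.]), array([0., 0.]), 0.0)
hole 112 [0.5392 0.2407 0.0059] [0.5488 0.246  0.0349] [0.544  0.2433 0.0204]
hole px [316.8731 187.7008]
[0.548  0.2513 0.0384] 0.57
```

Emit:
{"op": "send_rows", "data": {
  "series": [
    {"dx": -0.92,"dy": 0.15,"dz": 0,"turn": 0},
    {"dx": -0.92,"dy": 0.15,"dz": 0,"turn": 0},
    {"dx": -0.92,"dy": 0.15,"dz": 0,"turn": 0},
    {"dx": -0.92,"dy": 0.15,"dz": 0,"turn": 0},
    {"dx": -0.92,"dy": 0.15,"dz": 0,"turn": 0},
    {"dx": -0.92,"dy": 0.15,"dz": 0,"turn": 0},
    {"dx": -0.92,"dy": 0.15,"dz": 0,"turn": 0},
    {"dx": -0.92,"dy": 0.15,"dz": 0,"turn": 0},
    {"dx": -0.92,"dy": 0.15,"dz": 0.5,"turn": 0},
    {"dx": -0.92,"dy": 0.15,"dz": 0.7,"turn": 0},
    {"dx": 0,"dy": 0,"dz": 0.7,"turn": 0},
    {"dx": 0,"dy": 0,"dz": 0.3,"turn": 0},
    {"dx": 0,"dy": 0,"dz": 0,"turn": 0},
    {"dx": 0,"dy": 0,"dz": 0,"turn": 0}
  ]
}}

```text
time_s: 25.53
tool_pos: [0.5821, -0.016, 0.1996]
eef_rot: [0.707, 0.707, -0.0, -0.001]
wrist_force: [-0.4, 0.1, 0.6]
width: 0.0297
grip_force: 0.0
```

```bash
cat > p.py <<'E'
from h import *
np.set_printoptions(precision=4,suppress=True)
s=observe(); e=s["eef_rot"];print(s["time_s"],s["tool_pos"],"yaw",np.degrees(2*np.arctan2(e[1],e[0])),s["wrist_force"])
q=grab_frame("wrist")
print("pin",comp(q,(.55,-.05),(.62,.015),.068,.085),comp(q,(.55,-.05),(.62,.015),.034,.045))
E
python3 p.py
```

```text
25.5333 [ 0.5821 -0.016   0.1996] yaw 90.00117399521062 [-0.4143  0.1156  0.5704]
pin (499, np.float64(0.0752), array([583.1, -17.7]), array([13.9, 13.8]), 65.78) (2187, np.float64(0.0394), array([583.2, -17.8]), array([36.9, 36.1]), 84.93)
```

Emit:
{"op": "send_rows", "data": {
  "series": [
    {"dx": -0.07,"dy": 0.04,"dz": 0.8,"turn": 0},
    {"dx": 0,"dy": 0,"dz": 0.8,"turn": 0},
    {"dx": 0,"dy": 0,"dz": 0.7,"turn": 0},
    {"dx": 0,"dy": 0,"dz": 0.4,"turn": 0},
    {"dx": 0,"dy": 0,"dz": 0.15,"turn": 0},
    {"dx": 0,"dy": 0,"dz": 0,"turn": 0},
    {"dx": 0,"dy": 0,"dz": 0,"turn": 0}
  ]
}}

```text
time_s: 26.17
tool_pos: [0.5838, -0.0186, 0.1294]
eef_rot: [0.708, 0.707, 0.0, 0.0]
wrist_force: [0.1, 0.3, -0.3]
width: 0.03
grip_force: 0.0
```

Emit:
{"op": "send_rows", "data": {
  "series": [
    {"dx": 0,"dy": 0,"dz": 0,"turn": 0},
    {"dx": 0,"dy": 0,"dz": 0,"turn": 0},
    {"dx": 0,"dy": 0,"dz": 0,"turn": 0},
    {"dx": 0,"dy": 0,"dz": 0,"turn": 0},
    {"dx": 0,"dy": 0,"dz": 0,"turn": 0},
    {"dx": 0,"dy": 0,"dz": 0,"turn": 0}
  ],
  "fingers": -1
}}

```text
time_s: 26.67
tool_pos: [0.5838, -0.0189, 0.1294]
eef_rot: [0.708, 0.707, 0.001, 0.001]
wrist_force: [-1.0, 0.2, 6.7]
width: 0.0113
grip_force: 58.5
```

Emit:
{"op": "send_rows", "data": {
  "series": [
    {"dx": 0,"dy": 0,"dz": -0.2,"turn": 0},
    {"dx": 0,"dy": 0,"dz": -0.3,"turn": 0},
    {"dx": 0,"dy": 0,"dz": -0.5,"turn": 0},
    {"dx": 0,"dy": 0,"dz": -1,"turn": 0},
    {"dx": 0,"dy": 0,"dz": -1,"turn": 0},
    {"dx": 0,"dy": 0,"dz": -1,"turn": 0},
    {"dx": 0,"dy": 0,"dz": -0.5,"turn": 0},
    {"dx": 0,"dy": 0,"dz": 0,"turn": 0},
    {"dx": 0,"dy": 0,"dz": 0,"turn": 0}
  ]
}}

```text
time_s: 27.42
tool_pos: [0.5834, -0.0191, 0.2416]
eef_rot: [0.708, 0.707, 0.0, 0.001]
wrist_force: [-0.4, -0.1, -1.1]
width: 0.0113
grip_force: 58.6
```

```bash
cat > p2.py <<'E'
from h import *
np.set_printoptions(precision=4,suppress=True)
s=observe(); e=s["eef_rot"];t=s["tool_pos"];print(s["time_s"],t,"yaw",np.degrees(2*np.arctan2(e[1],e[0])),s["wrist_force"],s["width"])
q=grab_frame("wrist");save(q,"pin_%d.png"%(s["time_s"]*100),(200,180,440,480),2.5)
D=cloud(q).reshape(-1,3)-t
m=(abs(D[:,0])<.012)&(abs(D[:,1])<.02)&(D[:,2]<-.06)&(D[:,2]>-.14)
P=D[m]
for z in np.arange(-.14,-.06,.006):
    k=(P[:,2]>z)&(P[:,2]<=z+.006)
    if k.sum()>2: print(z.round(3),k.sum(),"x",P[k,0].min(),P[k,0].max(),"ymax",P[k,1].max())
E
python3 p2.py
```

```text
27.4167 [ 0.5834 -0.0191  0.2416] yaw 89.90178076107907 [-0.3519 -0.0505 -1.1496] 0.011317947528380527
-0.122 25 x -0.0037286624061177998 0.0035963898409053785 ymax 0.005190473560605653
-0.116 57 x -0.0036834856110919967 0.0035344380074230353 ymax 0.0051324457641157215
-0.11 61 x -0.004048152225500257 0.003900926737809396 ymax 0.005413517866169788
-0.104 70 x -0.00392876677143561 0.003861152317547467 ymax 0.0053688301504335526
-0.098 76 x -0.0038089557834147802 0.003775776216104809 ymax 0.005292479353742906
-0.092 79 x -0.003713208803134971 0.003652645884619221 ymax 0.005260383536534914
-0.086 38 x -0.0030936676770870752 0.0030656087762439554 ymax 0.0052390049742023145
-0.08 59 x -0.005106027148845893 0.006056236480045718 ymax 0.008312879766770608
-0.074 240 x -0.011550600233759312 0.011743844914326451 ymax 0.012178849506557267
-0.068 365 x -0.011839288737848341 0.011976269168281761 ymax 0.012442081384704672
-0.062 146 x -0.011820472310267949 0.011925221007669462 ymax 0.012318558342243054
```

Emit:
{"op": "send_rows", "data": {
  "series": [
    {"dx": 0.6,"dy": -0.1,"dz": 0,"turn": 0},
    {"dx": 0.95,"dy": -0.15,"dz": 0,"turn": 0},
    {"dx": 0.95,"dy": -0.15,"dz": 0,"turn": 0},
    {"dx": 0.95,"dy": -0.15,"dz": 0,"turn": 0},
    {"dx": 0.95,"dy": -0.15,"dz": 0,"turn": 0},
    {"dx": 0.95,"dy": -0.15,"dz": 0,"turn": 0},
    {"dx": 0.95,"dy": -0.15,"dz": 0,"turn": 0},
    {"dx": 0.95,"dy": -0.15,"dz": 0,"turn": 0},
    {"dx": 0.95,"dy": -0.15,"dz": 0,"turn": 0},
    {"dx": 0.95,"dy": -0.15,"dz": 0,"turn": 0},
    {"dx": 0.95,"dy": -0.15,"dz": 0,"turn": 0},
    {"dx": 0.4,"dy": 0,"dz": 0,"turn": 0},
    {"dx": 0,"dy": 0,"dz": 0.7,"turn": 0},
    {"dx": 0,"dy": 0,"dz": 0.8,"turn": 0},
    {"dx": 0,"dy": 0,"dz": 0.5,"turn": 0},
    {"dx": 0,"dy": 0,"dz": 0.2,"turn": 0},
    {"dx": 0,"dy": 0,"dz": 0,"turn": 0},
    {"dx": 0,"dy": 0,"dz": 0,"turn": 0}
  ]
}}

```text
time_s: 28.97
tool_pos: [0.5438, 0.2435, 0.1861]
eef_rot: [0.708, 0.707, -0.0, -0.0]
wrist_force: [1.4, 0.3, -0.3]
width: 0.0114
grip_force: 58.6
```

```bash
cat >> p2.py <<'E'
C=cloud(q);P=C[(abs(C[...,0]-.5437)<.012)&(abs(C[...,1]-.2458)<.012)&(C[...,2]<.037)&(C[...,2]>0)]
if len(P): print("hole",len(P),P.min(0),P.max(0),(P.min(0)+P.max(0))/2)
print("rack",comp(q,(.45,.2),(.65,.33),.035,.043),"knob",comp(q,(.52,.2),(.57,.235),.07,.08))
E
python3 p2.py
```

```text
28.9667 [0.5438 0.2435 0.1861] yaw 89.90330318918792 [ 1.3984  0.2833 -0.3127] 0.011379091610349569
-0.14 536 x -0.011990515048499462 0.011934519162914992 ymax -0.005304190040530038
-0.134 28 x -0.006838691423283194 0.006734174076479471 ymax -0.017517971779781427
-0.128 3 x -0.006058669453621324 0.006609177151514656 ymax -0.017875371523555422
-0.122 26 x -0.0039042955929164957 0.003420503049721191 ymax 0.005106562785146512
-0.116 57 x -0.003810533607483735 0.0033631331546404297 ymax 0.005198562681520219
-0.11 59 x -0.004165683032493539 0.0032891257871835444 ymax 0.005496050409093317
-0.104 68 x -0.004102720950561967 0.003746865602386573 ymax 0.005758415185178639
-0.098 76 x -0.003980993775999919 0.003623309433131716 ymax 0.005278599611558632
-0.092 78 x -0.0038124678189166428 0.003538765381826736 ymax 0.005584058378732076
-0.086 41 x -0.003202570336371724 0.003422172788527522 ymax 0.005381360812939134
-0.08 58 x -0.005231330569886228 0.005987130508378069 ymax 0.008214487085651506
-0.074 233 x -0.01172317381111243 0.011999420891871226 ymax 0.012224838559571155
-0.068 383 x -0.0119595438734863 0.011953293910507368 ymax 0.012627974880793064
-0.062 137 x -0.011906478682783495 0.011463644714154841 ymax 0.012597926588897329
hole 176 [0.5391 0.2401 0.0071] [0.5496 0.2457 0.0369] [0.5444 0.2429 0.022 ]
rack (10673, np.float64(0.0395), array([543.8, 251.4]), array([93.2, 80.3]), 89.61) knob (0, np.float64(nan), array([0., 0.]), array([0., 0.]), 0.0)
  return _methods._mean(a, axis=axis, dtype=dtype,
  ret = ret.dtype.type(ret / rcount)
```

Emit:
{"op": "send_rows", "data": {
  "series": [
    {"dx": 0.04,"dy": 0.02,"dz": 0.3,"turn": 0},
    {"dx": 0,"dy": 0,"dz": 0.4,"turn": 0},
    {"dx": 0,"dy": 0,"dz": 0.2,"turn": 0},
    {"dx": 0,"dy": 0,"dz": 0.15,"turn": 0},
    {"dx": 0,"dy": 0,"dz": 0.15,"turn": 0},
    {"dx": 0,"dy": 0,"dz": 0.15,"turn": 0},
    {"dx": 0,"dy": 0,"dz": 0,"turn": 0},
    {"dx": 0,"dy": 0,"dz": 0,"turn": 0}
  ]
}}

```text
time_s: 29.68
tool_pos: [0.5441, 0.2447, 0.1521]
eef_rot: [0.708, 0.707, -0.0, -0.0]
wrist_force: [0.3, -0.1, -0.5]
width: 0.0121
grip_force: 58.6
```

Emit:
{"op": "send_rows", "data": {
  "series": [
    {"dx": 0,"dy": 0,"dz": 0.2,"turn": 0},
    {"dx": 0,"dy": 0,"dz": 0.2,"turn": 0},
    {"dx": 0,"dy": 0,"dz": 0.2,"turn": 0},
    {"dx": 0,"dy": 0,"dz": 0.15,"turn": 0},
    {"dx": 0,"dy": 0,"dz": 0.1,"turn": 0},
    {"dx": 0,"dy": 0,"dz": 0.05,"turn": 0},
    {"dx": 0,"dy": 0,"dz": 0,"turn": 0},
    {"dx": 0,"dy": 0,"dz": 0,"turn": 0}
  ]
}}

```text
time_s: 30.35
tool_pos: [0.5441, 0.2447, 0.1297]
eef_rot: [0.708, 0.707, -0.0, -0.0]
wrist_force: [-0.7, -1.4, 0.6]
width: 0.0113
grip_force: 58.9
```

Emit:
{"op": "send_rows", "data": {
  "series": [
    {"dx": 0,"dy": 0,"dz": 0.04,"turn": 0},
    {"dx": 0,"dy": 0,"dz": 0,"turn": 0},
    {"dx": 0,"dy": 0,"dz": 0,"turn": 0}
  ]
}}

```text
time_s: 30.6
tool_pos: [0.5444, 0.2449, 0.1293]
eef_rot: [0.708, 0.707, 0.0, 0.0]
wrist_force: [-1.9, -1.5, 10.2]
width: 0.0115
grip_force: 60.0
```

Emit:
{"op": "send_rows", "data": {
  "series": [
    {"dx": 0,"dy": 0,"dz": 0,"turn": 0},
    {"dx": 0,"dy": 0,"dz": 0,"turn": 0},
    {"dx": 0,"dy": 0,"dz": 0,"turn": 0},
    {"dx": 0,"dy": 0,"dz": 0,"turn": 0},
    {"dx": 0,"dy": 0,"dz": -0.4,"turn": 0},
    {"dx": 0,"dy": 0,"dz": -0.8,"turn": 0},
    {"dx": 0,"dy": 0,"dz": -1,"turn": 0},
    {"dx": 0,"dy": 0,"dz": -1,"turn": 0},
    {"dx": 0,"dy": 0,"dz": -1,"turn": 0},
    {"dx": 0,"dy": 0,"dz": -0.8,"turn": 0},
    {"dx": 0,"dy": 0,"dz": 0,"turn": 0},
    {"dx": 0,"dy": 0,"dz": 0,"turn": 0}
  ],
  "fingers": -0.3
}}

```text
time_s: 31.6
tool_pos: [0.5444, 0.2447, 0.2551]
eef_rot: [0.708, 0.707, 0.001, 0.0]
wrist_force: [-0.7, -0.0, -0.7]
width: 0.03
grip_force: 0.0
```

```bash
cat > f.py <<'E'
from h import *
np.set_printoptions(precision=4,suppress=True)
s=observe();print(s["time_s"],s["tool_pos"],s["wrist_force"])
q=grab_frame("wrist");save(q,"final.png")
print("pin",comp(q,(.52,.232),(.565,.265),.07,.085),"knob",comp(q,(.52,.2),(.565,.23),.07,.085),"handle",comp(q,(.52,.10),(.57,.195),.06,.075))
E
python3 f.py
```

```text
31.6 [0.5444 0.2447 0.2551] [-0.7246 -0.0377 -0.7176]
pin (300, np.float64(0.0754), array([544. , 246.6]), array([13.9, 13.2]), 89.23) knob (394, np.float64(0.0752), array([543.9, 218.4]), array([15.8, 13.7]), 89.94) handle (1286, np.float64(0.0672), array([542.8, 153.6]), array([13.7, 69.4]), 0.13)
```

View pics/final.png

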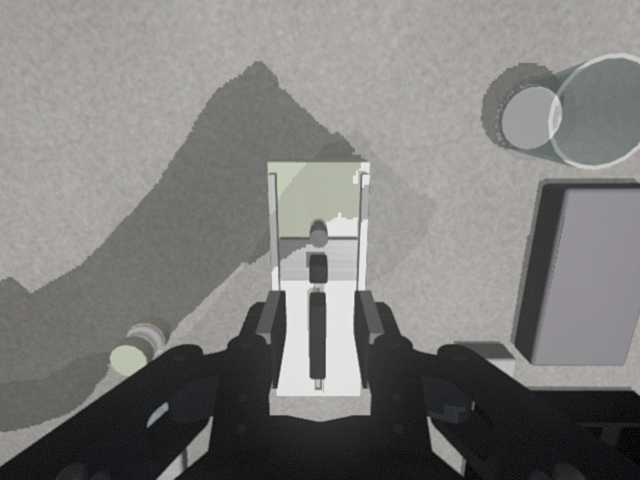

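The picture shows the pin's head behind the keeper at (318,235), the keeper closed with its knob at (318,266), and the blade's handle home in the slot at (317,335). The measured heights agree: pin head 75 mm, handle 67 mm, keeper about 1 mm from closed. I'm handing it in.

```bash
python3 -c "
from station import sign_off
print(sign_off())"
```

```text
the job is handed in; nothing more can be done
None
```

The long blade is fully home in the rack's slot, the keeper is closed over it, and the locking pin is in its hole behind the keeper. The last camera measurements confirmed all three, and the job was handed in at about 32 s; no verdict came back.

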